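# Stow the hand-cranked charger

## Task

Stow the emergency charger: with your fingertips push its open cell drawer fully home without slamming it, and then push the folded-out crank handle round until it lies right across the front of the shut drawer, against its stop. Push both only lightly from outside, without gripping them; lift nothing, and leave the loose things on and around the charger where they are.

Things in the scene. Friction and masses are not known exactly. Their poses are not given: they have to be found in the camera images.
- charger: Hand-cranked charger, green steel box fixed to the shelf: 170 mm deep (x), 220 wide (y), top 105 mm up. Origin: centre of its underside, at shelf height. Its -x axis points out of its front towards the robot, y to the left seen from the robot, z up; turned by up to 0.3 rad. Front face of the housing: x = -85 mm. A loose clamp lies on the rear half of its top.
- drawer (a joint): Travel of the cell drawer along the charger's -x in m: 0 fully home (hard stop), 0.1 fully out; starts 0.05 to 0.085 out. Stays where it is left; sliding takes about 2 N, no spring or catch.
- drawer_face (a point): Centre of the outer face of the drawer's flat aluminium front panel, moves with it; axes as the charger's. Panel 120 mm wide (y), 10 thick, from 25 to 90 mm above the shelf; this point 57.5 mm up. When shut it is at x = -95, y = -20 mm in the charger's frame. Behind the panel: an open tray 106 mm wide, 110 long, with a red cell fixed in it.
- crank (a joint): Angle of the crank arm about its upright hinge pin in rad: 0 folded (hard stop), the arm pointing along the charger's -y across the drawer front; at pi/2 it points straight out along the charger's -x; starts 1.35 to 1.85 (limit 1.95). Grows clockwise seen from above. Stays where it is left; takes about 1 N at the grip, no spring or catch.
- crank_grip (a point): Middle of the crank's upright black round grip, 18 mm in diameter, on the free end of the arm, 100 mm from the hinge pin; moves with it. Grip from 74 to 128 mm above the shelf, this point 101 mm up. Below it the flat steel arm, 8 mm thick, 62 to 74 mm up. Folded, the grip's axis is at x = -115, y = -10 mm in the charger's frame, 20 mm in front of the shut drawer's face.
- crank_hinge (a point): A fixed point on the axis of the crank's upright hinge pin, at the charger's front left corner, x = -115 mm, y = 90 mm in the charger's frame, given at the grip's mid height, 101 mm up.
- insulator: Loose blue glass insulator, 72 mm in diameter, 90 mm tall, standing to the right of the drawer; origin centre of its underside. Leave alone.
- fuse_block: Loose grey fuse block with three white fuses, 60 x 90 mm, 41 mm tall, left of the charger; origin centre of its underside. Leave alone.
- spare_cell: Loose squat red plastic cell, 75 x 55 mm, 63 mm tall, right of the charger; origin centre of its underside. Leave alone.
- clamp: Loose brass battery clamp, 60 x 20 mm, 37 mm tall, lying on the charger's top; origin centre of its underside. Leave alone.
- mug: Loose steel mug, 80 mm in diameter, 85 mm tall, at the right; origin centre of its underside. Leave alone.
- jar: Loose amber jar, 60 mm in diameter, 75 mm tall, at the left; origin centre of its underside. Leave alone.
- screwdriver: Loose screwdriver lying flat on the shelf at the left, nearer the robot than the charger, under 40 mm high. Leave alone.

How it is judged:
On the way, in this order (a step that is already met when the one before it is completed fails the run):
1. the drawer is fully home while the crank is still folded out (value of joint drawer below 0.004 m and value of joint crank above 0.9 rad), for 0.2 s.
2. the crank lies across the shut drawer (value of joint crank below 0.08 rad and value of joint drawer below 0.004 m), for 0.2 s.
At the end, for the whole second after the job is handed in: The drawer is within 4 mm of fully home, the crank within 0.08 rad of its folded stop, and every loose thing within 25 mm of where it started (all of step 2 and distance of each of insulator, fuse_block, spare_cell, clamp, mug, jar, screwdriver from where it was at the start of the episode below 0.025 m); the robot touches nothing.
It fails at once if the crank is swung across while the drawer is not yet shut (value of joint drawer above 0.008 m and value of joint crank below 0.9 rad).
It fails at once if the drawer is slammed (shutting faster than 0.4 m/s) (velocity of joint drawer below -0.4 m/s).
It fails at once if the drawer is gripped or forced (over 35 N) (contact force between the fingers and drawer above 35 N).
It fails at once if the crank is gripped or forced (over 35 N) (contact force between the fingers and crank above 35 N).
It fails at once if a loose thing is displaced or lifted (distance of any of insulator, fuse_block, spare_cell, clamp, mug, jar, screwdriver from where it was at the start of the episode above 0.025 m).
It also fails if it takes over 48 s, if anything falls off the work surface, if the arm or the gripper's body presses on something with over 40 N, if the wrist force passes 120 N, or if a joint passes its speed limit or range.

## Robot

A 6-joint arm with a two-finger parallel gripper is mounted at the origin on the work surface. World frame = base frame: x ahead of the robot, y to its left, z up, the work surface at z = 0. Lengths are in m, angles in rad, forces in N, time in s.
With the tool pointing down it reaches from about 0.35 to 0.775 m from the base axis. Payload 7.3 kg.
Tool frame: the origin (TCP) lies between the finger pads; the fingertips stand 14 mm ahead of it and the grasp point (between the pads) lies 5 mm behind it; z points along the fingers, y is the line along which they close (so a half turn about z gives the same grasp; the last joint's range is limited). The gripper opens to 92 mm and grips with 3 to 60 N. Pads are 19 mm wide; open, the fingers measure 130 mm over their backs; the gripper's body (75 mm by 190 mm) begins 47 mm behind the grasp point.
Start: joints at [-1.452, 0.342, 1.524, -0, 1.275, -0.146], TCP at [0.137, -0.507, 0.205] pointing down, gripper open.
Joint ranges: [-2.53, 2.53], [-0.77, 2.02], [0.04, 2.7], [-1, 4.14], [0.28, 2.66], [-3.11, 3.11]. Speed limits (rad/s): [2.57, 2.57, 3.14, 3.14, 3.14, 3.14].

## Interface

Orientations are given as [roll, pitch, yaw] about the fixed x, y, z axes, in that order (R = Rz(yaw) Ry(pitch) Rx(roll)).
In Python, from cell import robot, eyes gives the robot as it stands. The module is installed in compiled form; this text tells all that it offers.
- The arm moves only by the shell command python3 -m handwheel 'ROWS' [FORCE]. ROWS is JSON, one flat list of numbers, 5 for each row, row after row: the shift along the world's x, y, z in mm, then the turn about the world's z in rad, then the opening, from 0 (shut) to 1 (fully open). In form: [x, y, z, spin, jaw, x, y, z, spin, jaw, ...]. A call has 1 to 8 rows; each row shifts and turns the commanded pose from where the row before left it; what a row does not reach is not made up. A row lasts 1/10 s, in which the tool goes at most 50 mm and 8.59 degrees, less where a joint would pass 70% of its speed; a pose out of reach is approached as far as the arm can. A call with a gripper value outside its range is refused whole. The fingers move at their own pace and stop on an object; FORCE is the grip in N (left out, the last holds). Time passes only in rows, so rows that do not move let the fingers close. It gives the time, the measured TCP pose, the force, the opening and the grip force at its end, in the units of the state.
- robot.observe(): the state, without advancing time (a new reading comes with each control period).
- eyes.read_camera(name): name is "scene" or "top" or "wrist"; returns (picture, depth): 384x512x3 uint8, blue, green, red; 384x512 float32, m along the optical axis (not along the pixel's ray), 0 where there is no reading.
- eyes.calibration(name): a dict with "fx", "fy", "cx", "cy" (pixels), "world_to_cam" (4x4, takes a point from world to camera coordinates). Camera axes: x right, y down, z forward; pixel columns grow to the right and rows downward; lengths in m; the calibration is good to about 2 mm. The wrist camera is an equidistant fisheye: a pixel r from the principal point sees the ray r / f radians off the axis. A picture is of the moment at which its call begins: read the wrist's pose just before it. calibration takes no time and is no camera call; for the wrist camera it gives the pose at the moment of the call.
- robot.hand_in(): hands the job in; it is judged then, once.
The state is a dict: "time": time; "qpos": joint angles; "qvel": joint speeds; "joint_efforts": joint torques, N m; "tool_pos": TCP position; "tool_rot": TCP orientation; "contact_force": force on the tool from outside, world axes, zero at the start; "torque": the same for the moment, N m; "opening": finger opening in m; "grip_force": force on a finger pad.
Only numpy, scipy, OpenCV 4.12 (cv2) and the standard library are available. Lean on these libraries where they do the work, as an engineer would, in place of code of your own. Each camera call takes 0.05 s, during which the arm holds its last target. There are 200 camera calls.

## Working session

There is one attempt and no reset: what is moved stays moved. The work goes in short steps, Python scripts to look and compute and a shell command to move; the robot and the scene stay as the last step left them, time stands still between calls to the robot, and variables do not carry over. Pictures are saved under pics/ and viewed, at most 10 in all, crops included, and the job is handed in when it is done.

```bash
mkdir -p pics; python3 - <<'E'
from cell import robot, eyes
import cv2,numpy as np
for n in("scene","top"):
    p,d=eyes.read_camera(n); cv2.imwrite(f"pics/{n}0.png",p); np.save(f"{n}_d.npy",d)
    c=eyes.calibration(n); print(n,c["fx"],c["cx"],c["cy"],np.round(c["world_to_cam"],3).tolist())
s=robot.observe();print(s["time"],s["tool_pos"],s["tool_rot"],s["opening"])
E
```

```text
scene 385.30740689533917 259.3315068296208 183.94939211046216 [[0.875, 0.484, 0.015, -0.495], [0.427, -0.757, -0.495, -0.161], [-0.228, 0.439, -0.869, 1.361], [0.0, 0.0, 0.0, 1.0]]
top 365.45962903936055 260.30839203912365 184.60314872136166 [[-0.122, -0.993, -0.006, 0.093], [-0.971, 0.12, -0.207, 0.535], [0.206, -0.019, -0.978, 1.162], [0.0, 0.0, 0.0, 1.0]]
0.1 [ 0.13737133 -0.50632298  0.20474528] [-3.14030030e+00 -1.64879803e-04  2.64818744e-01] 0.09204662814780272
```

View pics/scene0.png

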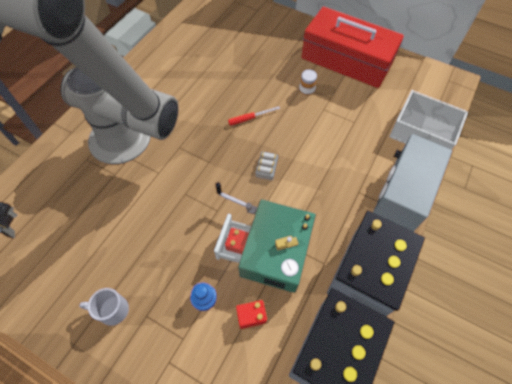

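View pics/top0.png

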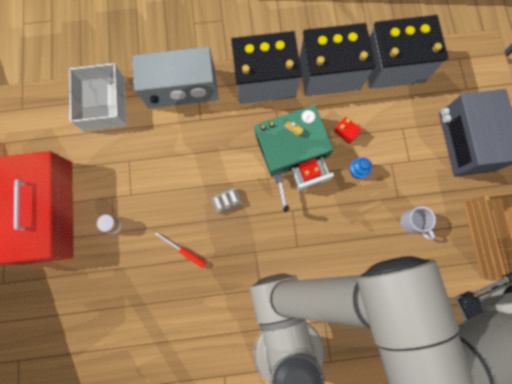

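The scene view shows the green charger at about (278,243), the open drawer panel at (228,240) and the crank grip at (219,188). In the top view they are at (293,140), (314,178) and (285,208). The insulator is just right of the drawer, and the fuse block is to the left.

```bash
cat > h.py <<'E'
from cell import robot, eyes
import cv2,numpy as np
def cloud(n,p,d):
    c=eyes.calibration(n); v,u=np.mgrid[:384,:512]
    P=np.stack([(u-c["cx"])/c["fx"]*d,(v-c["cy"])/c["fy"]*d,d,np.ones_like(d)],-1)
    return (P@np.linalg.inv(c["world_to_cam"]).T)[...,:3]
def ray(n,u,v,z):
    c=eyes.calibration(n); T=np.linalg.inv(c["world_to_cam"])
    r=T[:3,:3]@[(u-c["cx"])/c["fx"],(v-c["cy"])/c["fy"],1]; o=T[:3,3]
    return o+r*(z-o[2])/r[2]
E
python3 - <<'E'
from h import *
def near(W,ctr,r): return np.hypot(W[...,0]-ctr[0],W[...,1]-ctr[1])<r
for n,gs in(("top",(285,208)),("scene",(219,188))):
    p=cv2.imread(f"pics/{n}0.png"); d=np.load(f"{n}_d.npy"); W=cloud(n,p,d)
    h=cv2.cvtColor(p,cv2.COLOR_BGR2HSV)
    g=cv2.inRange(h,(60,80,40),(90,255,255))>0
    g[d==0]=0
    ok=g&(W[...,2]>.09)&(W[...,2]<.12)
    k,l,s,cc=cv2.connectedComponentsWithStats(ok.astype(np.uint8)); i=1+s[1:,4].argmax()
    Q=W[(l==i)]; print(n,"green z med",np.median(Q[:,2]),len(Q))
    (c,wh,a)=cv2.minAreaRect((Q[:,:2]*1000).astype(np.float32)); print("rect",c,wh,a)
    print("corners",np.round(cv2.boxPoints((c,wh,a))).tolist())
    # non-green raised things around
    ctr=np.array(c)/1000
    dark=(h[...,2]<70)&near(W,ctr,.35)&(W[...,2]>.05)&(W[...,2]<.15)&~g
    dark[:, :]&=(np.hypot(*(np.mgrid[:384,:512][::-1]-np.array(gs)[:,None,None]))<14)
    D=W[dark]; print("grip",len(D),np.round(D.mean(0)*1000),"z",np.round([D[:,2].min(),D[:,2].max()],3),"top pts",np.round(D[D[:,2]>D[:,2].max()-.01].mean(0)*1000))
    print("objs:")
    for nm,lo,hi in(("blue",(100,120,50),(125,255,255)),):
        m=(cv2.inRange(h,lo,hi)>0)&near(W,ctr,.3); B=W[m]; print(nm,len(B),np.round(B.mean(0)*1000),B[:,2].max())
    for r in range(0,1): pass
    np.save(f"{n}_W.npy",W)
E
```

```text
top green z med 0.10505858623758813 2697
rect (676.16357421875, -98.56253051757812) (168.73052978515625, 215.50381469726562) 12.692153930664062
corners [[570.0, -12.0], [618.0, -222.0], [782.0, -185.0], [735.0, 25.0]]
grip 10 [443. -41. 125.] z [0.116 0.13 ] top pts [443. -41. 127.]
objs:
blue 331 [ 558. -313.   60.] 0.09351777183272869
scene green z med 0.10540308762036132 3292
rect (679.9758911132812, -103.13365173339844) (160.6959686279297, 213.73382568359375) 12.834519386291504
corners [[578.0, -17.0], [625.0, -225.0], [782.0, -189.0], [735.0, 19.0]]
grip 31 [451. -48. 110.] z [0.084 0.13 ] top pts [450. -48. 127.]
objs:
blue 505 [ 573. -329.   62.] 0.0926703523608432
```

```bash
python3 - <<'E'
from h import *
c=np.array([677,-100.]); a=.223; R=np.array([[np.cos(a),-np.sin(a)],[np.sin(a),np.cos(a)]])
for n in("top","scene"):
    W=np.load(f"{n}_W.npy")*1000; p=cv2.imread(f"pics/{n}0.png"); h=cv2.cvtColor(p,cv2.COLOR_BGR2HSV)
    L=(W[...,:2]-c)@R; x,y,z=L[...,0],L[...,1],W[...,2]
    m=(abs(y+20)<55)&(x<-90)&(x>-230)&(z>75)&(z<100)&(h[...,1]<60)
    print(n,"panel n",m.sum(),"x pct",np.percentile(x[m],[2,10,50,90,98]),"y",np.percentile(y[m],[1,99]),"z",np.percentile(z[m],[50,95]))
    m=(abs(y+20)<55)&(x<-90)&(x>-230)&(z>35)&(z<85)&(h[...,1]<60)
    if m.sum():print("panel lower",m.sum(),np.percentile(x[m],[2,10,50,90]))
    m=(abs(x)<85)&(abs(y)<110)&(z>112); 
    k,l,s,cc=cv2.connectedComponentsWithStats(m.astype(np.uint8))
    for i in range(1,k):
        if s[i,4]>4: q=l==i; print("ontop",np.round([x[q].mean(),y[q].mean(),z[q].max(),x[q].min()]),s[i,4])
    m=(z>30)&(z<130)&(x<-90)&(np.hypot(x,y)<420)
    k,l,s,cc=cv2.connectedComponentsWithStats(m.astype(np.uint8))
    for i in range(1,k):
        if s[i,4]>8: q=l==i; print("front",np.round([x[q].min(),x[q].max(),y[q].min(),y[q].max(),z[q].max()]),s[i,4])
print("drawer-front ctr world at ext 70",c+R@[-165,-20],"hinge",c+R@[-115,90],"fold grip",c+R@[-115,-10])
print("grip local",(np.array([[443,-41],[450,-48]])-c)@R)
E
```

```text
top panel n 123 x pct [-160.86036357 -160.43823018 -156.72816238 -151.90369348 -150.75942217] y [-73.84039183  33.88919103] z [89.0368832  92.47052839]
panel lower 173 [-161.24329991 -160.88055875 -143.23880594 -102.648402  ]
ontop [ 40. -62. 114.  36.] 5
ontop [ 20. -12. 146.  -2.] 110
ontop [ 63.  53. 124.  60.] 7
ontop [ 63.  84. 122.  60.] 8
front [-193. -124. -221. -157.   94.] 331
front [-162.  -90.  -80.   40.   94.] 711
front [-220.  -90.   78.  115.  130.] 157
front [-136.  -90.  234.  294.   46.] 132
front [-137.  -90.  296.  319.   45.] 62
scene panel n 166 x pct [-160.59034797 -159.15997285 -153.90566207 -150.61460161 -150.10780078] y [-73.5868985   33.14894273] z [89.60924303 93.31889782]
panel lower 270 [-151.36527137 -151.03367444 -140.17181762  -99.50108022]
ontop [ 63.  84. 124.  60.] 10
ontop [ 64.  55. 124.  60.] 10
ontop [ 22. -12. 143.  -2.] 156
front [-137.  -90.  233.  321.   45.] 191
front [-220.  -90.   78.  115.  130.] 251
front [-161.  -90.  -79.   39.   95.] 986
front [-189. -123. -227. -157.   93.] 519
drawer-front ctr world at ext 70 [ 520.50879555 -155.99556168] hinge [544.94351785 -37.66152454] fold grip [ 567.05915075 -135.18536153]
grip local [[-215.15755515  109.28964481]
 [-209.87898086  100.91488192]]
```

```bash
python3 -m handwheel '[25,24,0,-0.04,0,25,24,0,0,0,25,24,0,0,0,25,24,0,0,0,25,24,0,0,0,25,24,0,0,0,25,24,0,0,0]' 10 && python3 -m handwheel '[25,24,0,0,0,25,24,0,0,0,25,24,0,0,0,25,24,0,0,0,25,24,0,0,0,25,24,0,0,0,25,22,0,0,0,0,0,0,0,0]'; python3 - <<'E'
from h import *
s=robot.observe();print(s["time"],s["tool_pos"],s["tool_rot"],s["opening"],s["qpos"],s["contact_force"])
p,d=eyes.read_camera("wrist");cv2.imwrite("pics/w1.png",p)
E
```

```text
time: 0.8
tool_pos: [0.3132, -0.3374, 0.2051]
tool_rot: [-3.141, 0.0, 0.225]
contact_force: [0.7, -0.1, 0.5]
opening: 0.0403
grip_force: 0.0
time: 1.6
tool_pos: [0.4893, -0.1701, 0.2048]
tool_rot: [-3.141, -0.0, 0.229]
contact_force: [0.3, -0.9, 0.8]
opening: 0.0004
grip_force: 0.0
1.6 [ 0.48934288 -0.1701427   0.20479283] [-3.14060919e+00 -4.13262527e-04  2.28557197e-01] 0.00035050180479485643 [-4.83301145e-01  3.29909126e-01  1.54354075e+00  1.06278752e-03
  1.26847248e+00  8.58621181e-01] [ 0.26683888 -0.87844348  0.75385002]
```

View pics/w1.png

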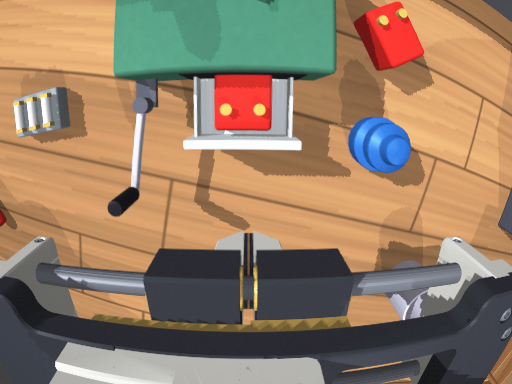

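The wrist view shows the closed fingertips at (248,240), square to the drawer panel (185–300,143). The crank grip is to the left at (122,202), and the insulator at (380,145) is clear to the right. Next I go down in front of the panel and push gently.

```bash
python3 -m handwheel '[0,0,-40,0,0,0,0,-40,0,0,0,0,-40,0,0,0,0,-10,0,0,0,0,0,0,0]' && python3 -m handwheel '[14,3,0,0,0,10,2,0,0,0,8,2,0,0,0,8,2,0,0,0,0,0,0,0,0]'; python3 - <<'E'
from h import *
s=robot.observe();a=.223;R=np.array([[np.cos(a),-np.sin(a)],[np.sin(a),np.cos(a)]])
print((s["tool_pos"][:2]*1000-[677,-100])@R,s["contact_force"])
E
```

```text
time: 2.15
tool_pos: [0.4861, -0.173, 0.0744]
tool_rot: [-3.14, 0.003, 0.224]
contact_force: [0.3, -0.6, 0.5]
opening: 0.0005
grip_force: 0.0
time: 2.65
tool_pos: [0.5286, -0.1636, 0.0759]
tool_rot: [3.141, -0.001, 0.226]
contact_force: [-1.0, -0.7, -0.3]
opening: 0.0005
grip_force: 0.0
[-158.82947283  -29.22385717] [-1.02986643 -0.65393059 -0.34920209]
```

```bash
python3 -m handwheel '[8,1.8,0,0,0,8,1.8,0,0,0,8,1.8,0,0,0,8,1.8,0,0,0,6,1.3,0,0,0,4,0.9,0,0,0]' && python3 -m handwheel '[3,0.7,0,0,0,2,0.5,0,0,0,2,0.5,0,0,0,0,0,0,0,0]'; python3 - <<'E'
from h import *
s=robot.observe();a=.223;R=np.array([[np.cos(a),-np.sin(a)],[np.sin(a),np.cos(a)]])
print((s["tool_pos"][:2]*1000-[677,-100])@R,s["contact_force"])
p,d=eyes.read_camera("wrist");cv2.imwrite("pics/w2.png",p[:300])
E
```

```text
time: 3.25
tool_pos: [0.57, -0.1541, 0.0752]
tool_rot: [3.142, 0.0, 0.225]
contact_force: [-0.1, 0.7, -0.4]
opening: 0.0008
grip_force: 0.0
time: 3.65
tool_pos: [0.5765, -0.1526, 0.0754]
tool_rot: [3.141, -0.0, 0.225]
contact_force: [-0.7, -0.0, -0.3]
opening: 0.0008
grip_force: 0.0
[-109.62761028  -29.10023589] [-0.72733656 -0.03146103 -0.27433164]
```

View pics/w2.png

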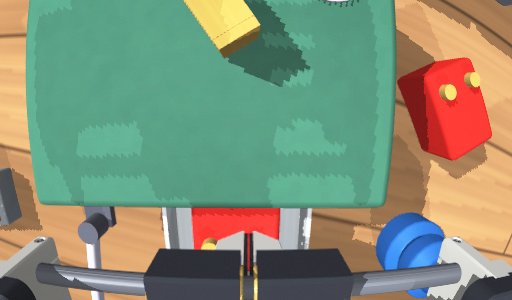

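The drawer is still partly open, with the tray and red cell visible at (235,225). I keep pushing in small steps until the force rises.

```bash
python3 -m handwheel '[4,0.9,0,0,0,4,0.9,0,0,0,3,0.7,0,0,0,0,0,0,0,0]'; python3 -m handwheel '[0,0,0,0,0]'; python3 - <<'E'
from h import *
s=robot.observe();a=.223;R=np.array([[np.cos(a),-np.sin(a)],[np.sin(a),np.cos(a)]])
print((s["tool_pos"][:2]*1000-[677,-100])@R,s["contact_force"])
p,d=eyes.read_camera("wrist");cv2.imwrite("pics/w3.png",p[150:300])
E
```

```text
time: 4.1
tool_pos: [0.5879, -0.15, 0.0753]
tool_rot: [3.141, -0.0, 0.225]
contact_force: [0.5, -0.1, 0.3]
opening: 0.0009
grip_force: 0.0
time: 4.2
tool_pos: [0.5874, -0.15, 0.0752]
tool_rot: [3.142, 0.0, 0.225]
contact_force: [0.1, -0.3, -0.6]
opening: 0.0004
grip_force: 0.0
[-98.40929858 -28.98772946] [ 0.06577872 -0.26143871 -0.62045811]
```

View pics/w3.png

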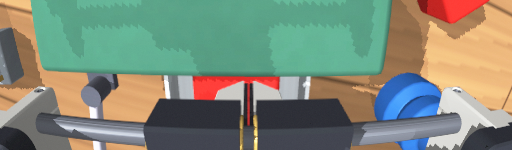

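```bash
python3 - <<'E'
from h import *
o=[]
for n,(x0,y0) in(("scene",(190,180)),("top",(250,100))):
    p,d=eyes.read_camera(n); W=cloud(n,p,d)*1000
    o.append(cv2.resize(p[y0:y0+120,x0:x0+130],None,fx=3,fy=3,interpolation=2))
    a=.223;R=np.array([[np.cos(a),-np.sin(a)],[np.sin(a),np.cos(a)]])
    L=(W[...,:2]-[677,-100])@R;x,y,z=L[...,0],L[...,1],W[...,2];h=cv2.cvtColor(p,cv2.COLOR_BGR2HSV)
    for lo,hi in((-80,-50),(10,40)):
        m=(y>lo)&(y<hi)&(x<-86)&(x>-230)&(z>60)&(z<100)&(h[...,1]<60)
        print(n,lo,m.sum(),np.percentile(x[m],[0,10,50,90]) if m.any() else"")
cv2.imwrite("pics/st.png",np.hstack(o))
E
```

```text
scene -80 14 [-160.57275932 -160.23648127 -158.32789637 -153.50733239]
scene 10 3 [-160.13193289 -159.96467313 -159.29563407 -156.87088736]
top -80 0 
top 10 0
```

View pics/st.png

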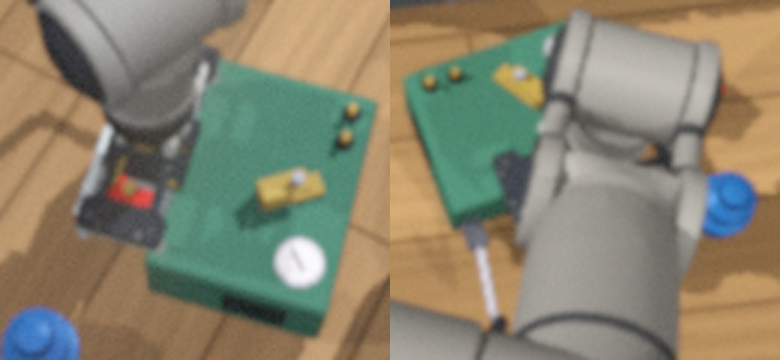

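The drawer hasn't moved: its panel is still at x = -160 in the scene view, with the gripper above it. So the fingers met nothing. I'll check how high the gripper really is using the cameras.

```bash
python3 - <<'E'
from h import *
s=robot.observe(); print(s["time"],s["tool_pos"],s["tool_rot"],s["qpos"])
a=.223;R=np.array([[np.cos(a),-np.sin(a)],[np.sin(a),np.cos(a)]])
p,d=eyes.read_camera("scene"); W=cloud("scene",p,d)*1000
L=(W[...,:2]-[677,-100])@R;x,y,z=L[...,0],L[...,1],W[...,2]
m=(x>-220)&(x<-30)&(abs(y+29)<110)&(z>108)&(z<400)&~((x>-5))
v,u=np.where(m)
for zz in range(110,330,20):
    q=m&(z>=zz)&(z<zz+20)
    if q.sum(): print(zz,q.sum(),np.round([x[q].min(),x[q].max(),y[q].min(),y[q].max()]))
# wrist depth: points near the panel/tray/fingers
n="wrist";p,d=eyes.read_camera(n);c=eyes.calibration(n)
v,u=np.mgrid[:384,:512];du,dv=u-c["cx"],v-c["cy"];r=np.hypot(du,dv);t=r/c["fx"];k=np.where(r>0,np.tan(t)/np.maximum(r,1e-6),1/c["fx"])
P=np.stack([du*k*d,dv*k*d,d,np.ones_like(d)],-1)@np.linalg.inv(c["world_to_cam"]).T
L=(P[...,:2]*1000-[677,-100])@R
print("cam",np.linalg.inv(c["world_to_cam"])[:3,3])
for uv in((210,190),(300,240),(248,240),(248,260),(235,250),(260,250),(200,270),(200,100),(180,240),(100,240)):
    print(uv,p[uv[1],uv[0]],np.round(L[uv[1],uv[0]]),np.round(P[uv[1],uv[0],2]*1000),round(float(d[uv[1],uv[0]]),3))
E
```

```text
4.35 [ 0.58727502 -0.1501198   0.0752838 ] [-3.14156935e+00  2.20989108e-04  2.24739763e-01] [-3.76578008e-01  6.11199868e-01  1.45925957e+00 -1.20529511e-04
  1.07132862e+00  9.69536297e-01]
110 14 [-107.  -42.  -45.   42.]
150 31 [-133.  -62. -115.   55.]
170 296 [-134.  -62. -120.   61.]
190 637 [-135.  -61. -123.   67.]
210 26 [-122.  -72. -122.  -31.]
230 5 [-82. -73. -44. -39.]
250 61 [-129.  -61.  -65.   19.]
270 77 [-126.  -62.  -66.  -25.]
290 106 [-125.  -59.  -67.  -17.]
310 117 [-112.  -59.  -68.  -20.]
cam [ 0.66795157 -0.1325679   0.25472999]
(210, 190) [134 161  89] [-61.  -9.] 104.0 0.157
(300, 240) [118 117 112] [-122.  -72.] 40.0 0.236
(248, 240) [ 54  53 197] [-89. -30.] 107.0 0.163
(248, 260) [ 47  49 191] [-90. -30.] 128.0 0.143
(235, 250) [96 93 93] [-62. -25.] 168.0 0.096
(260, 250) [96 92 93] [-62. -34.] 169.0 0.096
(200, 270) [54 45 44] [-63. -16.] 181.0 0.085
(200, 100) [141 169  95] [-14.  -6.] 106.0 0.141
(180, 240) [193 188 182] [-128.   29.] 30.0 0.248
(100, 240) [58 50 50] [-109.   81.] 73.0 0.202
```

The gripper body's underside is at about z = 155, not the expected 127, so the tool rides about 30 mm higher than its reading and the tips passed over the panel. I'll back out raised, then come down lower in front and measure again.

```bash
python3 -m handwheel '[0,0,30,0,0,-25,-5.5,0,0,0,-25,-5.5,0,0,0,-25,-5.5,0,0,0,-25,-5.5,0,0,0,0,0,-30,0,0,0,0,-20,0,0,0,0,0,0,0]'; python3 - <<'E'
from h import *
s=robot.observe();a=.223;R=np.array([[np.cos(a),-np.sin(a)],[np.sin(a),np.cos(a)]])
print((s["tool_pos"][:2]*1000-[677,-100])@R,s["tool_pos"])
p,d=eyes.read_camera("scene"); W=cloud("scene",p,d)*1000
L=(W[...,:2]-[677,-100])@R;x,y,z=L[...,0],L[...,1],W[...,2]
m=(x>-250)&(x<-163)&(y<80)&(y>-140)&(z>15)
for zz in range(15,220,10):
    q=m&(z>=zz)&(z<zz+10)
    if q.sum(): print(zz,q.sum(),np.round([x[q].min(),x[q].max(),y[q].min(),y[q].max()]))
cv2.imwrite("pics/s4.png",cv2.resize(p[150:290,150:340],None,fx=4,fy=4,interpolation=2))
E
```

```text
time: 5.25
tool_pos: [0.4856, -0.1714, 0.0534]
tool_rot: [-3.139, 0.004, 0.224]
contact_force: [-0.5, 0.4, 0.1]
opening: 0.0003
grip_force: 0.0
[-202.4649653   -27.30627381] [ 0.48558735 -0.17140653  0.05337026]
85 3 [-212. -194.  -43.  -42.]
95 2 [-211. -205.  -43.  -43.]
105 1 [-191. -191.  -46.  -46.]
125 1 [-211. -211.  -55.  -55.]
135 17 [-232. -167. -114.   53.]
145 47 [-226. -165. -113.   60.]
155 209 [-239. -165. -118.   54.]
165 119 [-237. -165. -121.   66.]
175 539 [-239. -165. -122.   70.]
185 121 [-236. -164. -122.   67.]
195 11 [-189. -176.  -44.  -31.]
205 9 [-181. -177.  -44.  -34.]
215 1 [-180. -180.  -43.  -43.]
```

View pics/s4.png

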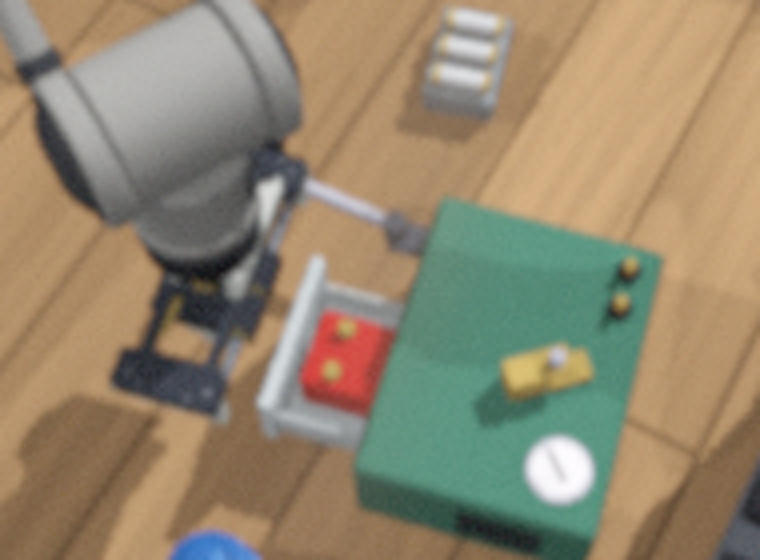

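The drawer panel at (295,330) is untouched, with the gripper in front of it. The body's underside is now at about 137, so the true tips are at about 72. I'll go 10 mm lower and push slowly.

```bash
python3 -m handwheel '[0,0,-10,0,0,12,2.7,0,0,0,8,1.8,0,0,0,6,1.3,0,0,0,6,1.3,0,0,0,6,1.3,0,0,0,0,0,0,0,0]'; python3 - <<'E'
from h import *
s=robot.observe();a=.223;R=np.array([[np.cos(a),-np.sin(a)],[np.sin(a),np.cos(a)]])
print((s["tool_pos"][:2]*1000-[677,-100])@R,s["contact_force"])
p,d=eyes.read_camera("scene"); W=cloud("scene",p,d)*1000
L=(W[...,:2]-[677,-100])@R;x,y,z=L[...,0],L[...,1],W[...,2];h=cv2.cvtColor(p,cv2.COLOR_BGR2HSV)
m=(y>-80)&(y<40)&(x<-86)&(x>-180)&(z>82)&(z<98)&(h[...,1]<60)
print(m.sum(),np.percentile(x[m],[0,10,50,90]))
E
```

```text
time: 6.0
tool_pos: [0.5264, -0.1636, 0.0455]
tool_rot: [3.141, -0.001, 0.225]
contact_force: [0.0, -0.4, -0.8]
opening: 0.0006
grip_force: 0.0
[-160.91388776  -28.67796153] [ 0.0428269  -0.42266237 -0.75000577]
14 [-167.20444553 -164.23072272 -139.95896197 -138.95339281]
```

```bash
python3 -m handwheel '[8,1.8,0,0,0,8,1.8,0,0,0,8,1.8,0,0,0,8,1.8,0,0,0,6,1.3,0,0,0,0,0,0,0,0]'; python3 - <<'E'
from h import *
s=robot.observe();a=.223;R=np.array([[np.cos(a),-np.sin(a)],[np.sin(a),np.cos(a)]])
print((s["tool_pos"][:2]*1000-[677,-100])@R,s["contact_force"])
p,d=eyes.read_camera("scene"); W=cloud("scene",p,d)*1000
L=(W[...,:2]-[677,-100])@R;x,y,z=L[...,0],L[...,1],W[...,2];h=cv2.cvtColor(p,cv2.COLOR_BGR2HSV)
m=(y>-80)&(y<40)&(x<-86)&(x>-180)&(z>82)&(z<98)&(h[...,1]<60)
print(m.sum(),np.percentile(x[m],[0,10,50,90]) if m.any() else 0)
cv2.imwrite("pics/s5.png",cv2.resize(p[150:290,150:340],None,fx=4,fy=4,interpolation=2))
E
```

```text
time: 6.65
tool_pos: [0.5649, -0.1551, 0.0454]
tool_rot: [3.141, -0.002, 0.225]
contact_force: [0.7, 0.1, 0.3]
opening: 0.0006
grip_force: 0.0
[-121.56408759  -28.96151322] [0.6567817  0.07103582 0.2946617 ]
7 [-131.77836552 -129.58062668 -122.43088666 -106.97304554]
```

View pics/s5.png

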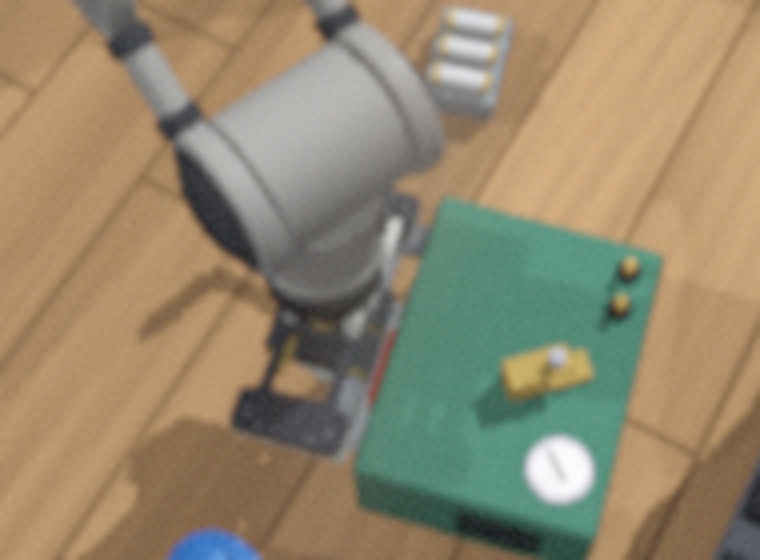

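The drawer is now going in, with only a sliver of red cell left at (383,370). I'll ease it to the stop.

```bash
python3 -m handwheel '[5,1.1,0,0,0,4,0.9,0,0,0,3,0.7,0,0,0,2,0.5,0,0,0,2,0.5,0,0,0,0,0,0,0,0]';python3 -m handwheel '[1,0.2,0,0,0,1,0.2,0,0,0,0,0,0,0,0]'; python3 - <<'E'
from h import *
s=robot.observe();a=.223;R=np.array([[np.cos(a),-np.sin(a)],[np.sin(a),np.cos(a)]])
print((s["tool_pos"][:2]*1000-[677,-100])@R,s["contact_force"])
E
```

```text
time: 7.3
tool_pos: [0.5799, -0.1515, 0.0454]
tool_rot: [3.141, -0.001, 0.225]
contact_force: [-0.3, -0.7, -0.4]
opening: 0.0007
grip_force: 0.0
time: 7.6
tool_pos: [0.5814, -0.1512, 0.0454]
tool_rot: [3.141, 0.0, 0.225]
contact_force: [-1.5, -0.6, 0.9]
opening: 0.0006
grip_force: 0.9
[-104.55033938  -28.74050915] [-1.46338737 -0.55710798  0.90538831]
```

```bash
python3 -m handwheel '[1,0.2,0,0,0,1,0.2,0,0,0,0,0,0,0,0]'; python3 -m handwheel '[1,0.2,0,0,0,0,0,0,0,0]'
```

```text
time: 7.9
tool_pos: [0.5813, -0.1511, 0.0454]
tool_rot: [-3.141, 0.004, 0.225]
contact_force: [-9.9, -1.6, 6.3]
opening: 0.0006
grip_force: 5.0
time: 8.1
tool_pos: [0.5813, -0.1511, 0.0454]
tool_rot: [-3.14, 0.006, 0.225]
contact_force: [-13.1, -3.4, 8.9]
opening: 0.0002
grip_force: 7.1
```

The force rose to about 13 N with no further motion, at TCP x = -104.5. That matches the panel face at -95, so the drawer is fully home. Next I back off, rise, and go round to the outer side of the crank grip, turning the tool on the way.

```bash
python3 -m handwheel '[-4,-1,0,0,0,-18,-4,0,0,0,0,0,40,0,0,0,0,40,0,0,0,0,30,0,0]' && python3 -m handwheel '[-12,15,0,0.142,0,-12,15,0,0.142,0,-12,15,0,0.142,0,-12,15,0,0.142,0,-12,15,0,0.142,0]' && python3 -m handwheel '[-12,15,0,0.142,0,-12,15,0,0.142,0,-12,15,0,0.142,0,-12,15,0,0.142,0,-12,15,0,0.142,0,0,0,0,0,0]'; python3 - <<'E'
from h import *
s=robot.observe();a=.223;R=np.array([[np.cos(a),-np.sin(a)],[np.sin(a),np.cos(a)]])
print((s["tool_pos"][:2]*1000-[677,-100])@R,s["contact_force"])
for n in("scene","top"):
    p,d=eyes.read_camera(n); W=cloud(n,p,d)*1000
    L=(W[...,:2]-[677,-100])@R;x,y,z=L[...,0],L[...,1],W[...,2];h=cv2.cvtColor(p,cv2.COLOR_BGR2HSV)
    m=(y>-80)&(y<40)&(x<-82)&(x>-180)&(z>60)&(z<98)&(h[...,1]<60)
    print(n,m.sum(),np.percentile(x[m],[0,10,50,90]) if m.any() else 0)
    m=(x<-190)&(x>-235)&(y>80)&(y<125)&(z>80)&(z<132); print("grip",m.sum(),np.round(np.c_[x,y,z][0,:0]) if 0 else (x[m].mean(),y[m].mean()) if m.any() else "")
    cv2.imwrite(f"pics/{n}6.png",cv2.resize(p[150:290,150:340] if n=="scene" else p[80:240,220:380],None,fx=3,fy=3,interpolation=2))
E
```

```text
time: 8.6
tool_pos: [0.5634, -0.1556, 0.1579]
tool_rot: [3.14, -0.003, 0.225]
contact_force: [-0.0, -0.5, 0.5]
opening: 0.0005
grip_force: 0.0
time: 9.1
tool_pos: [0.5024, -0.0798, 0.1555]
tool_rot: [3.14, -0.001, 0.941]
contact_force: [-0.2, 0.1, 0.1]
opening: 0.0005
grip_force: 0.0
time: 9.7
tool_pos: [0.4415, -0.004, 0.1555]
tool_rot: [3.141, -0.001, 1.649]
contact_force: [-0.2, -0.3, 1.0]
opening: 0.0002
grip_force: 0.0
[-208.43955189  145.72462024] [-0.15276617 -0.34589664  0.99770241]
scene 130 [-93.65097673 -92.15450814 -88.845286   -85.44502571]
grip 71 (np.float64(-209.7251346424627), np.float64(103.34582198544148))
top 169 [-94.33831863 -93.54683496 -89.26492327 -83.43044621]
grip 0
```

View pics/scene6.png

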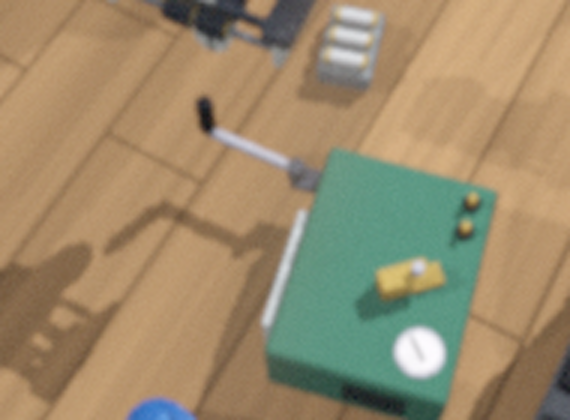

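The drawer is shut, with its panel flush at (285,268) and face at x = -94. The crank grip at (205,112) is still folded out, and the gripper is beyond it. I'll work out the arc and go down.

```bash
python3 -m handwheel '[0,0,-40,0,0,0,0,-36,0,0,0,0,-10,0,0,0,0,0,0,0]'; python3 - <<'E'
from h import *
s=robot.observe();a=.223;R=np.array([[np.cos(a),-np.sin(a)],[np.sin(a),np.cos(a)]]);c=np.array([677,-100])
p,d=eyes.read_camera("scene"); W=cloud("scene",p,d)*1000
L=(W[...,:2]-c)@R;x,y,z=L[...,0],L[...,1],W[...,2]
m=(abs(x+208)<95)&(abs(y-150)<40)&(z>50)&(z<260)&~((y<118)&(z<132))
print([(zz,int((m&(z>=zz)&(z<zz+10)).sum())) for zz in range(50,230,10)])
f=lambda t,o=18.5:c+R@(np.array([-115,90])+100*np.array([-np.sin(t),-np.cos(t)])+o*np.array([-np.cos(t),np.sin(t)]))
T=np.linspace(1.72,0,18); P=np.array([f(t) for t in T])
print("now",s["tool_pos"]*1000,"start",P[0]); print("dspin",1.72/17)
print(np.round(np.c_[T[1:],np.diff(P,axis=0),P[1:]],2))
E
```

```text
time: 10.2
tool_pos: [0.4422, -0.0059, 0.0684]
tool_rot: [-3.139, -0.001, 1.643]
contact_force: [-0.8, -0.3, 0.6]
opening: 0.0004
grip_force: 0.0
[(50, 0), (60, 0), (70, 0), (80, 0), (90, 6), (100, 17), (110, 4), (120, 0), (130, 0), (140, 0), (150, 11), (160, 41), (170, 167), (180, 90), (190, 486), (200, 181), (210, 34), (220, 14)]
now [442.18067844  -5.86816675  68.42555311] start [443.85169596 -26.58481262]
dspin 0.1011764705882353
[[ 1.6200e+00 -6.0000e-01 -1.0270e+01  4.4325e+02 -3.6850e+01]
 [ 1.5200e+00  4.4000e-01 -1.0280e+01  4.4369e+02 -4.7130e+01]
 [ 1.4200e+00  1.4700e+00 -1.0180e+01  4.4516e+02 -5.7310e+01]
 [ 1.3200e+00  2.4900e+00 -9.9800e+00  4.4766e+02 -6.7280e+01]
 [ 1.2100e+00  3.4900e+00 -9.6700e+00  4.5115e+02 -7.6960e+01]
 [ 1.1100e+00  4.4500e+00 -9.2700e+00  4.5560e+02 -8.6230e+01]
 [ 1.0100e+00  5.3600e+00 -8.7800e+00  4.6096e+02 -9.5010e+01]
 [ 9.1000e-01  6.2200e+00 -8.1900e+00  4.6718e+02 -1.0320e+02]
 [ 8.1000e-01  7.0200e+00 -7.5200e+00  4.7420e+02 -1.1072e+02]
 [ 7.1000e-01  7.7400e+00 -6.7700e+00  4.8194e+02 -1.1749e+02]
 [ 6.1000e-01  8.3900e+00 -5.9600e+00  4.9032e+02 -1.2344e+02]
 [ 5.1000e-01  8.9400e+00 -5.0800e+00  4.9927e+02 -1.2852e+02]
 [ 4.0000e-01  9.4100e+00 -4.1500e+00  5.0868e+02 -1.3267e+02]
 [ 3.0000e-01  9.7800e+00 -3.1800e+00  5.1846e+02 -1.3585e+02]
 [ 2.0000e-01  1.0050e+01 -2.1700e+00  5.2851e+02 -1.3802e+02]
 [ 1.0000e-01  1.0220e+01 -1.1500e+00  5.3873e+02 -1.3917e+02]
 [ 0.0000e+00  1.0280e+01 -1.1000e-01  5.4902e+02 -1.3928e+02]]
```

```bash
python3 -m handwheel '[1,-10,0,0,0,1,-10,0,0,0,0,-5,0,0.05,0,0,-5,0,0.05,0,0.5,-10.3,0,0.1,0,1.5,-10.2,0,0.1,0,2.5,-10,0,0.1,0,0,0,0,0,0]'; python3 - <<'E'
from h import *
a=.223;R=np.array([[np.cos(a),-np.sin(a)],[np.sin(a),np.cos(a)]]);c=np.array([677,-100])
p,d=eyes.read_camera("scene"); W=cloud("scene",p,d)*1000
L=(W[...,:2]-c)@R;x,y,z=L[...,0],L[...,1],W[...,2];h=cv2.cvtColor(p,cv2.COLOR_BGR2HSV)
m=(x<-125)&(x>-235)&(y>-30)&(y<150)&(z>60)&(z<80)
print("arm",m.sum()); v=np.c_[x[m]+115,y[m]-90]; print(np.round(np.percentile(np.arctan2(-v[:,0],-v[:,1]),[10,50,90]),2))
E
```

```text
time: 11.05
tool_pos: [0.45, -0.0679, 0.0704]
tool_rot: [3.14, 0.002, 2.044]
contact_force: [0.0, 1.4, 0.2]
opening: 0.0006
grip_force: 0.0
arm 113
[1.18 1.26 1.37]
```

The crank is turning, now at about 1.3 rad with around 1 N. I'll carry on round the arc.

```bash
python3 -m handwheel '[3,-9.7,0,0.1,0,4.3,-9.3,0,0.1,0,5.4,-8.8,0,0.1,0,6.2,-8.2,0,0.1,0,7,-7.5,0,0.1,0,7.7,-6.8,0,0.1,0,8.4,-6,0,0.1,0,0,0,0,0,0]'; python3 - <<'E'
from h import *
a=.223;R=np.array([[np.cos(a),-np.sin(a)],[np.sin(a),np.cos(a)]]);c=np.array([677,-100])
p,d=eyes.read_camera("scene"); W=cloud("scene",p,d)*1000
L=(W[...,:2]-c)@R;x,y,z=L[...,0],L[...,1],W[...,2]
m=(x<-105)&(x>-235)&(y>-50)&(y<80)&(z>60)&(z<80)
print("arm",m.sum()); v=np.c_[x[m]+115,y[m]-90]; print(np.round(np.percentile(np.arctan2(-v[:,0],-v[:,1]),[10,50,90]),2) if m.any() else "")
E
```

```text
time: 11.9
tool_pos: [0.4918, -0.1229, 0.0697]
tool_rot: [3.142, 0.001, 2.743]
contact_force: [-0.0, 0.2, 0.0]
opening: 0.0002
grip_force: 0.0
arm 93
[0.45 0.54 0.61]
```

```bash
python3 -m handwheel '[9,-5,0,0.1,0,9.4,-4.2,0,0.1,0,9.8,-3.2,0,0.1,0,10,-2.2,0,0.1,0,6,-0.8,0,0.06,0,0,0,0,0,0]' && python3 -m handwheel '[3,0,0,0.03,0,3,0,0,0.03,0,2,0,0,0.02,0,0,0,0,0,0]';  python3 - <<'E'
from h import *
s=robot.observe();a=.223;R=np.array([[np.cos(a),-np.sin(a)],[np.sin(a),np.cos(a)]]);c=np.array([677,-100])
print((s["tool_pos"][:2]*1000-c)@R,R.T@s["contact_force"][:2])
E
```

```text
time: 12.55
tool_pos: [0.5353, -0.1374, 0.0694]
tool_rot: [3.142, 0.0, -3.081]
contact_force: [0.3, -0.3, -0.9]
opening: 0.0005
grip_force: 0.0
time: 12.95
tool_pos: [0.5433, -0.1376, 0.0694]
tool_rot: [3.141, 0.0, -2.998]
contact_force: [-0.4, -0.6, -0.3]
opening: 0.0006
grip_force: 0.0
[-138.69698641   -7.07261347] [-0.53451109 -0.4806    ]
```

```bash
python3 -m handwheel '[2,0.4,0,0.03,0,2,0.4,0,0.03,0,1,0.2,0,0.02,0,0,0,0,0,0]'; python3 -m handwheel '[1,0.2,0,0,0,0,0,0,0,0]'
```

```text
time: 13.35
tool_pos: [0.5484, -0.1366, 0.0694]
tool_rot: [3.142, 0.0, -2.918]
contact_force: [0.4, 0.5, -0.3]
opening: 0.0008
grip_force: 0.0
time: 13.55
tool_pos: [0.5485, -0.1365, 0.0693]
tool_rot: [3.141, -0.001, -2.919]
contact_force: [-3.3, -1.3, 3.5]
opening: 0.0002
grip_force: 2.2
```

```bash
python3 -m handwheel '[1,0.2,0,0,0,0,0,0,0,0]'
```

```text
time: 13.75
tool_pos: [0.5485, -0.1365, 0.0693]
tool_rot: [3.141, -0.003, -2.918]
contact_force: [-8.5, -2.1, 4.3]
opening: 0.0002
grip_force: 4.2
```

Firm contact at the stop with about 9 N, at local x of about -133, as predicted. Now I back away and check.

```bash
python3 -m handwheel '[-5,-1,0,0,0,-25,-5.5,0,0,0,-30,-7,0,0,0,0,0,45,0,0,0,0,45,0,0,-40,-20,0,0,0,-40,-20,0,0,0,0,0,0,0,0]'; python3 - <<'E'
from h import *
a=.223;R=np.array([[np.cos(a),-np.sin(a)],[np.sin(a),np.cos(a)]]);c=np.array([677,-100])
for n in("scene","top"):
    p,d=eyes.read_camera(n); W=cloud(n,p,d)*1000
    L=(W[...,:2]-c)@R;x,y,z=L[...,0],L[...,1],W[...,2];h=cv2.cvtColor(p,cv2.COLOR_BGR2HSV)
    m=(x<-100)&(x>-140)&(y>-35)&(y<20)&(z>100)&(z<135); print(n,"grip",m.sum(),(x[m].mean(),y[m].mean()) if m.any() else "")
    m=(x<-88)&(x>-180)&(y>-80)&(y<-30)&(z>60)&(z<98)&(h[...,1]<60); print("panel",m.sum(),np.percentile(x[m],[2,50]) if m.any() else "")
    if n=="scene": cv2.imwrite("pics/end.png",cv2.resize(p[150:290,150:340],None,fx=3,fy=3,interpolation=2))
E
```

```text
time: 14.55
tool_pos: [0.407, -0.1908, 0.1597]
tool_rot: [-3.141, -0.0, -2.921]
contact_force: [0.4, 0.7, -0.2]
opening: 0.0003
grip_force: 0.0
scene grip 50 (np.float64(-112.50537468064569), np.float64(-11.79201227573787))
panel 38 [-93.25901969 -90.72495511]
top grip 35 (np.float64(-115.51491237965485), np.float64(-8.56032738032208))
panel 51 [-93.92227879 -92.69517605]
```

View pics/end.png

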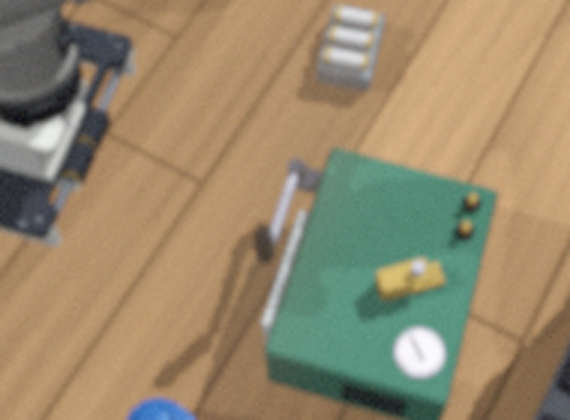

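The drawer is shut, the crank is folded across it (grip at (265,240), local (-114,-10)), the loose things in view look unmoved, and the robot is clear. Handing in.

```bash
python3 -c "
from cell import robot
print(robot.hand_in())"
```

```text
the job is handed in; nothing more can be done
None
```

The job is handed in: the drawer is fully home and the crank folded against its stop by camera and contact force, with the robot clear and the insulator, fuse block and clamp in place; I didn't re-check the other loose things, and no verdict came back.

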